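# Latch the loaded sample carriage and start the reader

### The arm

A 7-joint arm with a two-finger parallel gripper is mounted at the origin on a cart in front of the work surface, level with it; the furniture and walls round the work are solid. World frame = base frame: x ahead of the robot, y to its left, z up, the work surface at z = 0. Lengths are in m, angles in rad, forces in N, time in s.
With the tool pointing down it reaches from about 0.425 to 0.875 m from the base axis. Payload 4.7 kg.
Tool frame: the origin (TCP) lies where the fingers leave the gripper's body, on its centre line; the fingertips stand 70 mm ahead of it and the grasp point (between the pads) lies 51 mm ahead of it; z points along the fingers, y is the line along which they close (so a half turn about z gives the same grasp; the last joint's range is limited). The gripper opens to 87 mm and grips with 3 to 60 N. Pads are 19 mm wide; open, the fingers measure 117 mm over their backs; the gripper's body (75 mm by 190 mm) begins 51 mm behind the grasp point.
Start: joints at [1.224, 0.321, -0.07, 1.45, 0.023, 1.371, -0.057], TCP at [0.229, -0.608, 0.292] pointing down, gripper open.
Joint ranges: [-2.86, 2.86], [-0.3, 2.09], [-1.38, 1.24], [0.06, 2.45], [-1.56, 4.7], [0.09, 2.05], [-2.69, 2.69]. Speed limits (rad/s): [2.57, 2.57, 3.14, 3.14, 3.14, 3.14, 3.14].

### API

Orientations are given as a rotation vector (axis times angle).
In Python, from bench import ctrl gives the robot as it stands.
- The arm moves only by the tool drive_tool, never from a script. Its argument "motion" is a list of rows, each a list of 3 entries, a list of its own where there are three numbers: the shift along the tool's x, y, z in cm, then the turn, a rotation vector about the tool's x, y, z in degrees, then the opening, from -1 (shut) to 1 (fully open). In form: [[[x, y, z], [ax, ay, az], claw], ...]. A call has 1 to 12 rows; each row shifts and turns the commanded pose from where the row before left it, along the tool's axes as they then stand; what a row does not reach is not made up. A row lasts 1/8 s, in which the tool goes at most 62.5 mm and 10.7 degrees, less where a joint would pass 70% of its speed; a pose out of reach is approached as far as the arm can. A call with a gripper value outside its range is refused whole. The fingers move at their own pace and stop on an object; "force" is the grip in N (left out, the last holds). Time passes only in rows, so rows that do not move let the fingers close. It gives the time, the measured TCP pose, the force, the opening and the grip force at its end, in the units of the state.
- ctrl.get_state(): the state, without advancing time (a new reading comes with each control period).
- ctrl.get_image(name): name is "side" or "top" or "wrist"; returns the picture (400x640x3 uint8, red, green, blue); there is no depth.
- ctrl.calibration(name): a dict with "K" (3x3 intrinsics, pixels), "distortion" ([k1, k2, p1, p2, k3] as OpenCV has them; the pictures are not rectified), "origin" and "attitude" of the camera in the world; the wrist camera has in their place "tool_from_camera" (4x4, takes a point from camera to tool coordinates, whose origin is the TCP and whose axes are the flange's). Camera axes: x right, y up, looking along -z (the intrinsics and any distortion apply to the point x, -y, -z); pixel columns grow to the right and rows downward; lengths in m; the calibration is good to about 2 mm. A picture is of the moment at which its call begins: read the wrist's pose just before it. calibration takes no time and is no camera call.
- ctrl.close_job(): hands the job in; it is judged then, once.
The state is a dict: "time": time; "joint_positions": joint angles; "qd": joint speeds; "joint_torque": joint torques, N m; "position": TCP position; "tool_rot": TCP orientation; "ft_force": force on the tool from outside, world axes, zero at the start; "torque": the same for the moment, N m; "grip_width": opening from 0.0 (shut) to 1.0 (fully open); "grip_force": force on a finger pad.
Only numpy, scipy, OpenCV 4.12 (cv2) and the standard library are available. Lean on these libraries where they do the work, as an engineer would, in place of code of your own. Each camera call takes 0.05 s, during which the arm holds its last target. There are 200 camera calls.

### The job

The two-lane vial reader has a sprung carriage in each lane, one holding a capped vial and the other a rubber stopper. With the fingertips push the vial's carriage by its upright front plate all the way back and let it go, so that it springs back part way and catches on its stop pin in the middle position; then, with it latched, press the round start button on the front of the reader fully down and release it. Pick nothing up: the vial and the stopper stay upright in their carriages, the stopper's carriage stays forward, and the spare vial and the other things around are left alone.

Things in the scene. Friction and masses are not known exactly. Their poses are not given: they have to be found in the camera images.
- reader: the reader: fixed aluminium base plate 230 (x) x 250 (y) x 12 mm; place and yaw differ each time. Origin: centre of its underside; x points away from the robot to its rear edge, y to the left lane, z up. Lanes run along x at y = +70 mm (left) and -70 mm (right); beside each, at x = -9 mm and 34 mm either side of the lane's centre line, stand two black light-barrier posts 65 mm high
- left_pin (a point): axis of the left lane's stop pin, at the underside of its black head: a vertical sprung pin in an aluminium bridge over the carriage's tail at x = +57 mm of the reader; head's top 75 mm above the worktop. The tail's tooth lifts the pin as the carriage goes back; the pin then drops behind the tooth and stops its return. Works by itself; not to be touched
- right_pin (a point): the same for the right lane
- carriage_left (a joint): slide of the left carriage along the reader's +x (m): 0 = forward, where its spring holds it; 0.064 = against the rear stop; about 0.036 = latched on the stop pin in the middle. The pin drops once the slide has passed about 0.040, so push to 0.05 or beyond and let go. Spring 4.8 N in front to 8.6 N at the rear stop; damping 50 N per m/s
- carriage_right (a joint): the same for the right carriage
- left_push (a point): centre of the front face of the left carriage's steel push plate, 45 mm above the worktop; moves with the carriage; axes as the reader's. The plate is upright, 46 mm wide (y), 8 mm thick, from 14 to 62 mm above the worktop; push it toward the reader's +x. Space in front is free above the base plate (top at 12 mm), whose front edge is 15 mm before the plate
- right_push (a point): the same for the right carriage
- left_pocket (a point): centre of the floor of the left carriage's square pocket (31 mm wide inside, walls 22 mm high, 4 mm thick, floor 22 mm above the worktop), 55 mm behind the push plate's front face; moves with the carriage
- right_pocket (a point): the same for the right carriage
- vial_center (a point): centre of the capped sample vial (28 mm diameter, 58 mm tall, loose, about 30 g) that stands in the pocket of the left or the right carriage; the point is half-way up. Its carriage is the one to push
- stopper_center (a point): centre (half-way up) of the black rubber stopper (28 mm diameter, 24 mm tall, loose) that sits, wide end up, its top 2 mm above the walls, in the other carriage's pocket
- spare_center (a point): centre (half-way up) of a spare capped vial (28 x 58 mm, loose) that stands on the base plate between the lanes, behind the button; leave it
- start (a joint): travel of the start button, downward (m): 0 = up, 0.006 = fully down; sprung, about 1.2 N to start and 4 N fully down
- start_top (a point): centre of the top of the round start button (24 mm diameter) on a grey console 52 mm square between the lanes at the front; 50 mm above the worktop when up. Press straight down
- bottle_iron: brown bottle with black cap, 52 mm diameter, 115 mm tall, at the left of the worktop; origin at the centre of its underside; leave it
- beaker_2: small glass beaker, 60 mm wide, 71 mm tall, at the right of the worktop; origin at the centre of its underside; leave it
Not all that is in view belongs to the job. Leave any pink look-alike of the part that bears spare_center alone.

How it is judged:
On the way, in this order (a step that is already met when the one before it is completed fails the run):
1. the vial's carriage is pushed back beyond its latch (((horizontal distance between vial_center and left_pocket below 0.015 m and value of joint carriage_left above 0.045 m) or (horizontal distance between vial_center and right_pocket below 0.015 m and value of joint carriage_right above 0.045 m))).
2. let go, it has come back and latched in the middle position ((((horizontal distance between vial_center and left_pocket below 0.015 m and value of joint carriage_left between 0.031 and 0.041 m) and contact force between each of the arm, the fingers and carriage_left below 0.1 N and velocity of joint carriage_left between -0.01 and 0.01 m/s) or ((horizontal distance between vial_center and right_pocket below 0.015 m and value of joint carriage_right between 0.031 and 0.041 m) and contact force between each of the arm, the fingers and carriage_right below 0.1 N and velocity of joint carriage_right between -0.01 and 0.01 m/s))), for 0.2 s.
3. the start button is pressed fully down (value of joint start above 0.0045 m), for 0.05 s.
At the end, for the whole second after the job is handed in: Vial's carriage latched in the middle (joint 0.031 to 0.041 m), the other forward (under 4 mm), button up (under 1.5 mm), vial and stopper in their pockets (15 mm, not raised 10 mm), all upright within 0.2 rad; spare vial within 15 mm, brown bottle and beaker within 20 mm of their places ((((horizontal distance between vial_center and left_pocket below 0.015 m and value of joint carriage_left between 0.031 and 0.041 m) and value of joint carriage_right below 0.004 m and horizontal distance between stopper_center and right_pocket below 0.015 m) or ((horizontal distance between vial_center and right_pocket below 0.015 m and value of joint carriage_right between 0.031 and 0.041 m) and value of joint carriage_left below 0.004 m and horizontal distance between stopper_center and left_pocket below 0.015 m)) and value of joint start below 0.0015 m and angle between each of vial_center, stopper_center, spare_center's own z axis and vertical below 0.2 rad and distance of spare_center from where it was at the start of the episode below 0.015 m and z of vial_center in the frame of reader below 0.061 m and z of stopper_center in the frame of reader below 0.044 m and distance of each of bottle_iron, beaker_2 from where it was at the start of the episode below 0.02 m); the robot touches nothing.
It fails at once if the stopper's carriage is pushed back (over 15 mm) ((horizontal distance between vial_center and left_pocket below 0.015 m and value of joint carriage_right above 0.015 m) or (horizontal distance between vial_center and right_pocket below 0.015 m and value of joint carriage_left above 0.015 m)).
It fails at once if the button is pressed before the vial's carriage is latched (value of joint start above 0.003 m and not ((horizontal distance between vial_center and left_pocket below 0.015 m and value of joint carriage_left between 0.031 and 0.041 m) or (horizontal distance between vial_center and right_pocket below 0.015 m and value of joint carriage_right between 0.031 and 0.041 m))).
It fails at once if the vial, the stopper or the spare vial is lifted (10 mm) (z of vial_center in the frame of reader above 0.061 m or z of stopper_center in the frame of reader above 0.044 m or z of spare_center in the frame of reader above 0.051 m).
It fails at once if the vial, the stopper or the spare vial is tipped over (angle between any of vial_center, stopper_center, spare_center's own z axis and vertical above 0.5 rad).
It fails at once if the brown bottle, the beaker or the spare vial is displaced (distance of any of bottle_iron, beaker_2, spare_center from where it was at the start of the episode above 0.02 m).
It also fails if it takes over 38 s, if anything falls off the work surface, if the arm or the gripper's body presses on something with over 40 N, if the wrist force passes 120 N, or if a joint passes its speed limit or range.

## Working session

There is one attempt and no reset: what is moved stays moved. The work goes in short steps, Python scripts to look and compute and a tool call to move; the robot and the scene stay as the last step left them, time stands still between calls to the robot, and variables do not carry over. Pictures are saved under pics/ and viewed, at most 10 in all, crops included, and the job is handed in when it is done.

Besides the shell and the picture viewer there is one more tool, called in YAML: its name, and indented under it one key for each argument. drive_tool: Moves the arm, as the interface text tells. Its arguments: {"type":"object","properties":{"motion":{"type":"array","items":{"type":"array"}},"force":{"type":"number"}},"required":["motion"]}

```bash
mkdir -p pics; cat > h.py <<'E'
import numpy as np, cv2
from scipy.spatial.transform import Rotation as R
from bench import ctrl
def cam(name, st=None):
    c=ctrl.calibration(name); K=np.array(c["K"],float); D=np.array(c["distortion"],float)
    if "origin" in c:
        A=np.array(c["attitude"],float); o=np.array(c["origin"],float)
        A=A if A.shape==(3,3) else R.from_rotvec(A).as_matrix() if A.size==3 else None
    else:
        T=np.array(c["tool_from_camera"]); Rt=R.from_rotvec(st["tool_rot"]).as_matrix()
        A=Rt@T[:3,:3]; o=Rt@T[:3,3]+np.array(st["position"])
    return K,D,A,o
def ray(cm,px):
    K,D,A,o=cm; u=cv2.undistortPoints(np.array(px,float).reshape(-1,1,2),K,D).reshape(-1,2)
    d=np.c_[u[:,0],-u[:,1],-np.ones(len(u))]@A.T
    return o,d
def onz(cm,px,z):
    o,d=ray(cm,px); return o+d*((z-o[2])/d[:,2])[:,None]
def proj(cm,P):
    K,D,A,o=cm; q=(np.atleast_2d(P)-o)@A; q=q*[1,-1,-1]
    return cv2.projectPoints(q.reshape(-1,1,3),np.zeros(3),np.zeros(3),K,D)[0].reshape(-1,2)
E
python3 - <<'E'
from h import *
for n in("top","side"):
    print(n,ctrl.calibration(n)); cv2.imwrite(f"pics/{n}0.png",ctrl.get_image(n)[:,:,::-1])
s=ctrl.get_state();print(s["position"],s["tool_rot"],s["time"],s["ft_force"])
E
```

```text
top {'K': array([[506.13750067,   0.        , 323.54119437],
       [  0.        , 506.13750067, 197.67828824],
       [  0.        ,   0.        ,   1.        ]]), 'distortion': array([-0.04844308,  0.        ,  0.        ,  0.        ,  0.        ]), 'origin': array([0.40185473, 0.01108745, 1.32313575]), 'attitude': array([ 0.10888923, -0.08269225, -1.56244566])}
side {'K': array([[492.89541107,   0.        , 321.03040942],
       [  0.        , 492.89541107, 200.95849641],
       [  0.        ,   0.        ,   1.        ]]), 'distortion': array([0.02022995, 0.        , 0.        , 0.        , 0.        ]), 'origin': array([ 0.16575255, -1.17202927,  0.60016083]), 'attitude': array([ 1.16986092, -0.20855443, -0.27543195])}
[ 0.22926746 -0.60781182  0.29126905] [-3.08894937e+00 -5.63306489e-01  6.18765353e-04] 0.1 [-0.50159856  0.0376638   0.7039452 ]
```

View pics/top0.png

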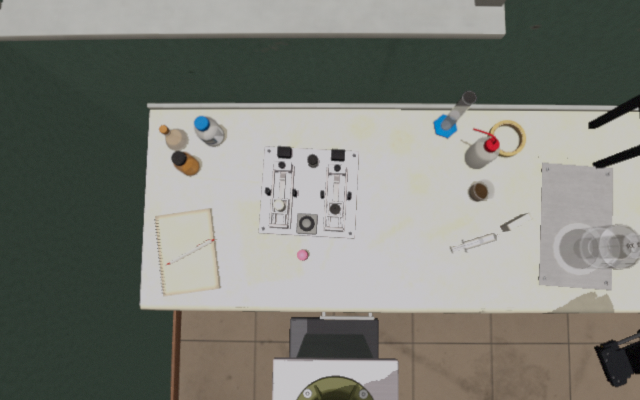

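View pics/side0.png

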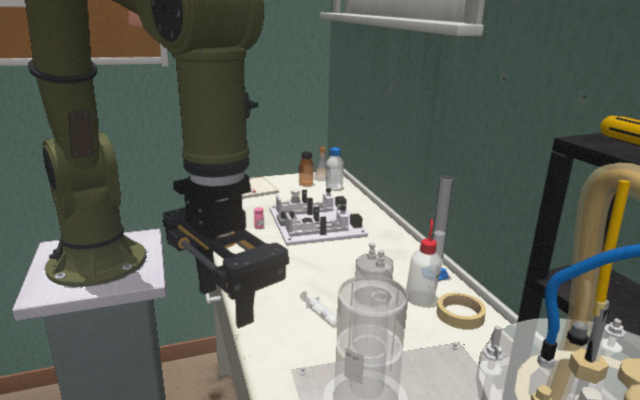

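Top view: reader at cols 259–359, rows 147–238; button near (307,224); left pocket (279,206) looks light, right pocket (335,209) dark; pink look-alike at (303,255), in front of the reader. I'll take a close crop and find the plate corners.

```bash
python3 - <<'E'
from h import *
im=ctrl.get_image("top")[:,:,::-1]
c=im[135:270,245:375]; c=cv2.resize(c,None,fx=4.4,fy=4.4,interpolation=cv2.INTER_CUBIC)
cv2.imwrite("pics/crop0.png",c)
cv2.imwrite("pics/side_crop.png",cv2.resize(ctrl.get_image("side")[170:260,240:390,::-1],None,fx=5,fy=5,interpolation=cv2.INTER_CUBIC))
E
```

```text
(no output)
```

View pics/crop0.png

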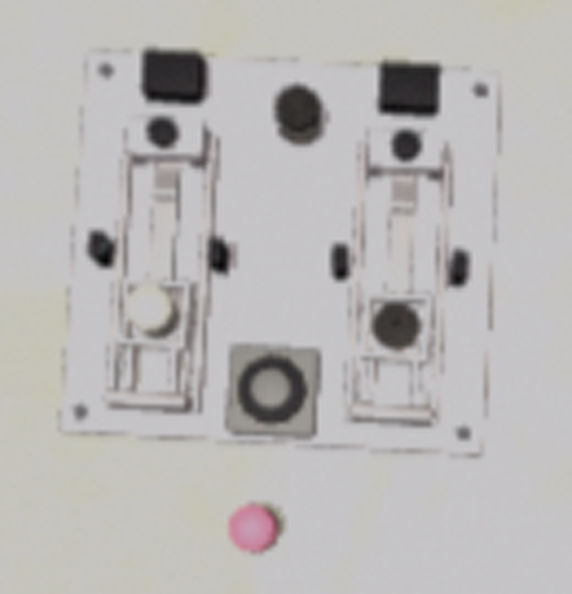

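View pics/side_crop.png

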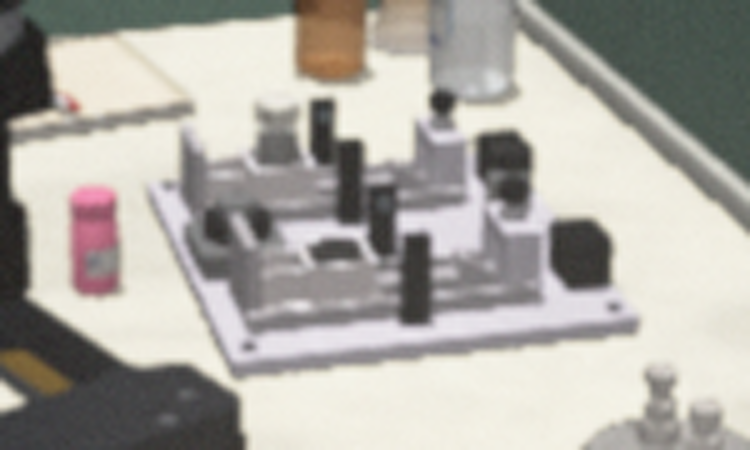

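Candidates for the vial: a white-capped tall one in the left lane, crop (152,308) / top (279,205); the black flat stopper in the right lane (335,209); the spare with dark cap behind, between lanes (313,160); the pink look-alike (302,255). The side view confirms that the tall vial is in the far (left) lane and the right pocket holds the flat stopper, so I'll push the left lane.

```bash
cat > pose.py <<'E'
from h import *
cm=cam("top")
px=lambda p:(np.array(p,float)+.5)/4.4-.5+[245,135]
F=[((88,50),12,(.115,.125)),((500,72),12,(.115,-.125)),((482,455),12,(-.115,-.125)),((60,432),12,(-.115,.125)),
   ((162,131),75,(.057,.07)),((406,145),75,(.057,-.07))]
W=np.array([onz(cm,px(p),z/1000)[0,:2] for p,z,_ in F]); M=np.array([f[2] for f in F])
wc,mc=W.mean(0),M.mean(0); H=(M-mc).T@(W-wc); yaw=np.arctan2(H[0,1]-H[1,0],H[0,0]+H[1,1])
Rz=np.array([[np.cos(yaw),-np.sin(yaw)],[np.sin(yaw),np.cos(yaw)]]); t=wc-Rz@mc
def r2w(p): return Rz@np.array(p)+t
def w2r(p): return Rz.T@(np.array(p)-t)
E
python3 - <<'E'
from pose import *
print("yaw",np.degrees(yaw),"t",t); print("resid mm",((W-t)@Rz-M)*1000)
loc=lambda p,z:w2r(onz(cm,px(p),z)[0,:2])*1000
print("button",loc((271,388),.05),"vialtop",loc((152,306),.08),"stopper",loc((395,325),.046),"platefront",loc((147,408),.062),"R",loc((391,423),.062),"spare",loc((298,108),.07))
print("pink",onz(cm,px((253,528)),.058),"bottle",onz(cm,[[180,158]],.115))
# side check
cs=cam("side"); sp=lambda p:(np.array(p,float)+.5)/5-.5+[240,170]
for n,p,z in(("pinR",(515,183),.075),("pinL",(443,95),.075),("vialtop",(278,100),.08)):
    print(n,w2r(onz(cs,sp(p),z)[0,:2])*1000)
print("console c",r2w((-.09,0)))
s=ctrl.get_state();print(s["position"],R.from_rotvec(s["tool_rot"]).as_matrix().round(3))
E
```

```text
yaw -2.8530480733800303 t [0.57850134 0.07233949]
resid mm [[ 0.42324289 -0.58770711]
 [ 0.10964782  1.11019424]
 [ 0.61277591  0.52588871]
 [ 0.08403951 -0.44181975]
 [-0.30958835 -0.61995812]
 [-0.92011778  0.01340203]]
button [-84.60648892  -0.36443875] vialtop [-44.33478269  67.72027164] stopper [-44.04906636 -69.31267116] platefront [-100.7454933    68.63212335] R [-101.45742748  -70.09524659] spare [75.14562668 -7.08725461]
pink [[0.41404403 0.08508323 0.058     ]] bottle [[0.6461678  0.38431893 0.115     ]]
pinR [ 57.3692279  -76.05631206]
pinL [57.6944381  64.37484306]
vialtop [-43.84283417  65.71439931]
console c [0.48861289 0.0768192 ]
[ 0.22935247 -0.60794843  0.2915658 ] [[ 0.936  0.353 -0.   ]
 [ 0.353 -0.936  0.001]
 [-0.    -0.001 -1.   ]]
```

Consistent to about 1 mm: yaw −2.85°, push plate at reader x≈−100 (carriage forward), button at (−85,0). Next I turn the tool to the reader's yaw, shut the gripper and go over in front of the left plate.

drive_tool:
  motion:
    - [[0, 0, 0], [0, 0, 7.8], -1]
    - [[0, 0, 0], [0, 0, 7.8], -1]
    - [[0, 0, 0], [0, 0, 7.9], -1]
    - [[3.3, -3.6, 0], [0, 0, 0], -1]
    - [[3.3, -3.6, 0], [0, 0, 0], -1]
    - [[3.3, -3.6, 0], [0, 0, 0], -1]
    - [[3.3, -3.6, 0], [0, 0, 0], -1]
    - [[3.3, -3.6, 0], [0, 0, 0], -1]
    - [[3.3, -3.6, 0], [0, 0, 0], -1]
    - [[0, 0, 0], [0, 0, 0], -1]
  force: 20

```text
time: 1.45
position: [0.4419, -0.3975, 0.2922]
tool_rot: [-3.139, 0.063, -0.003]
ft_force: [-0.1, -0.1, -0.5]
grip_width: 0.023
grip_force: 0.0
```

drive_tool:
  motion:
    - [[0, -5, 0], [0, 0, 0], -1]
    - [[0, -5, 0], [0, 0, 0], -1]
    - [[0, -5, 0], [0, 0, 0], -1]
    - [[0, -5, 0], [0, 0, 0], -1]
    - [[0, -5, 0], [0, 0, 0], -1]
    - [[0, -5, 0], [0, 0, 0], -1]
    - [[0, -5, 0], [0, 0, 0], -1]
    - [[0, -5, 0], [0, 0, 0], -1]
    - [[0, -5, 0], [0, 0, 0], -1]
    - [[0, -5, 0], [0, 0, 0], -1]
    - [[0, 0, 0], [0, 0, 0], -1]

```text
time: 2.82
position: [0.4621, 0.1008, 0.2925]
tool_rot: [-3.14, 0.067, -0.001]
ft_force: [0.7, -1.0, -0.1]
grip_width: 0.004
grip_force: 0.0
```

```bash
cat > go.py <<'E'
from pose import *
import sys
def delta(rx,ry,z):
    s=ctrl.get_state(); Rt=R.from_rotvec(s["tool_rot"]).as_matrix(); p=np.array(s["position"])
    T=np.r_[r2w((rx,ry)),z]
    Rg=np.c_[np.r_[Rz[:,0],0],np.r_[-Rz[:,1],0],[0,0,-1]]
    print("t",s["time"],"reader xy mm",(w2r(p[:2])*1000).round(1),"z",p[2].round(4),"move cm",(Rt.T@(T-p)*100).round(2),"turn deg",np.degrees(R.from_matrix(Rt.T@Rg).as_rotvec()).round(2),"F",np.round(s["ft_force"],2),"w",s["grip_width"])
if __name__=="__main__": delta(*map(float,sys.argv[1:]))
E
python3 go.py -.130 .070 .110
```

```text
t 2.825 reader xy mm [-117.6   22.6] z 0.2925 move cm [-1.21 -4.72 18.26] turn deg [-0.06 -0.03  0.41] F [ 0.7  -1.04 -0.1 ] w 0.004165746665798954
```

drive_tool:
  motion:
    - [[-0.6, -2.4, 0], [0, 0, 0.4], -1]
    - [[-0.6, -2.3, 0], [0, 0, 0], -1]
    - [[0, 0, 4], [0, 0, 0], -1]
    - [[0, 0, 4], [0, 0, 0], -1]
    - [[0, 0, 4], [0, 0, 0], -1]
    - [[0, 0, 4], [0, 0, 0], -1]
    - [[0, 0, 2.3], [0, 0, 0], -1]
    - [[0, 0, 0], [0, 0, 0], -1]

```text
time: 3.82
position: [0.4519, 0.1427, 0.1075]
tool_rot: [3.139, -0.091, -0.007]
ft_force: [0.5, -0.3, -0.1]
grip_width: 0.005
grip_force: 0.0
```

```bash
python3 go.py -.055 .070 .110; python3 - <<'E'
from h import *
s=ctrl.get_state(); im=ctrl.get_image("wrist")
cv2.imwrite("pics/w1.png",im[:,:,::-1])
E
```

```text
t 3.825 reader xy mm [-129.9   64. ] z 0.1075 move cm [ 7.49 -0.66 -0.29] turn deg [ 0.08  0.25 -0.48] F [ 0.51 -0.27 -0.08] w 0.005240424785165773
```

View pics/w1.png

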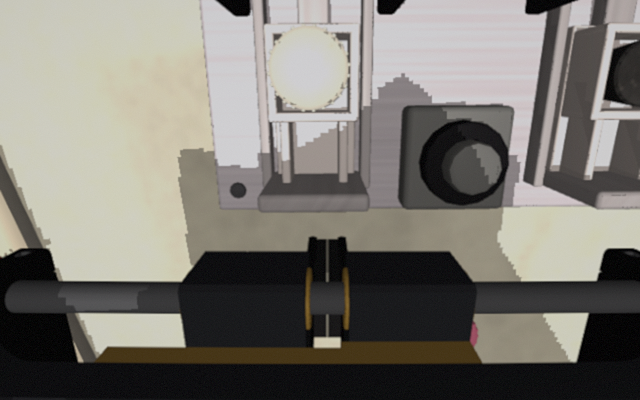

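Wrist view: the shut fingers (310–345, ~250) stand before the left push plate (259–368, ~200), with the white-capped vial in its pocket (310,68). I'll push gently.

drive_tool:
  motion:
    - [[0.8, -0.6, -0.2], [0, 0, -0.4], -1]
    - [[0.5, 0, 0], [0, 0, 0], -1]
    - [[0.5, 0, 0], [0, 0, 0], -1]
    - [[0.6, 0, 0], [0, 0, 0], -1]
    - [[0.6, 0, 0], [0, 0, 0], -1]
    - [[0.6, 0, 0], [0, 0, 0], -1]
    - [[0.6, 0, 0], [0, 0, 0], -1]
    - [[0.6, 0, 0], [0, 0, 0], -1]
    - [[0.6, 0, 0], [0, 0, 0], -1]
    - [[0.6, 0, 0], [0, 0, 0], -1]
    - [[0.6, 0, 0], [0, 0, 0], -1]

```text
time: 5.25
position: [0.5161, 0.1478, 0.1103]
tool_rot: [3.139, -0.076, -0.013]
ft_force: [-9.7, 0.2, 5.8]
grip_width: 0.004
grip_force: 4.8
```

```bash
python3 go.py -.053 .070 .110
```

```text
t 5.25 reader xy mm [-66.1  72.3] z 0.1103 move cm [1.31 0.23 0.02] turn deg [0.1  0.46 0.08] F [-9.74  0.22  5.79] w 0.0038041114368016866
```

drive_tool:
  motion:
    - [[0.5, 0.1, 0], [0, 0, 0], -1]
    - [[0.5, 0.1, 0], [0, 0, 0], -1]
    - [[0.2, 0, 0], [0, 0, 0], -1]
    - [[0, 0, 0], [0, 0, 0], -1]

```text
time: 5.75
position: [0.5281, 0.147, 0.1103]
tool_rot: [-3.139, 0.074, 0.011]
ft_force: [-8.2, 4.1, 3.4]
grip_width: 0.003
grip_force: 4.0
```

```bash
python3 go.py -.053 .070 .110; python3 - <<'E'
from h import *
im=ctrl.get_image("wrist"); cv2.imwrite("pics/w2.png",im[:,:,::-1])
E
```

```text
t 5.75 reader xy mm [-54.1  72. ] z 0.1103 move cm [0.11 0.2  0.03] turn deg [-0.06  0.4   0.14] F [-8.22  4.13  3.39] w 0.0029600082580602755
```

View pics/w2.png

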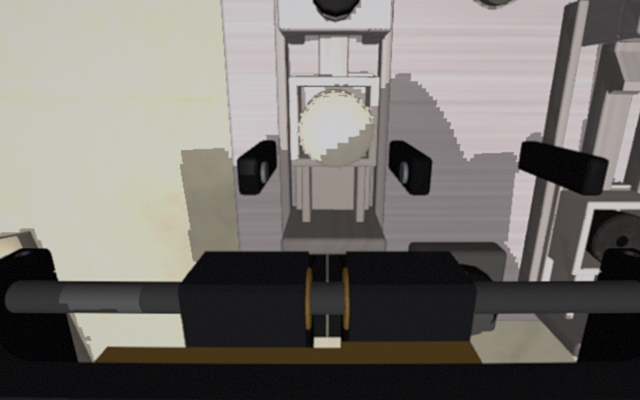

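The vial is upright in its pocket at (336,128), past the light-barrier posts. I'll measure the slide from its cap.

```bash
python3 - <<'E'
from pose import *
c=cam("wrist",ctrl.get_state())
for p,z in(((336,128),.08),((334,82),.044),((334,162),.044)): print(w2r(onz(c,[p],z)[0,:2])*1000)
E
```

```text
[14.33463355 70.33899908]
[30.00157788 70.50407129]
[-4.21664802 70.21136442]
```

Slide is about 57 mm, beyond the latch. I'll back off gently.

drive_tool:
  motion:
    - [[-0.5, 0, 0], [0, 0, 0], -1]
    - [[-0.5, 0, 0], [0, 0, 0], -1]
    - [[-0.5, 0, 0], [0, 0, 0], -1]
    - [[-0.5, 0, 0], [0, 0, 0], -1]
    - [[-0.5, 0, 0], [0, 0, 0], -1]
    - [[-1, 0, 0], [0, 0, 0], -1]
    - [[-1, 0, 0], [0, 0, 0], -1]
    - [[-1, 0, 0], [0, 0, 0], -1]
    - [[-1, 0, 0], [0, 0, 0], -1]
    - [[0, 0, 0], [0, 0, 0], -1]
    - [[0, 0, 0], [0, 0, 0], -1]

```text
time: 7.18
position: [0.4666, 0.148, 0.1114]
tool_rot: [3.141, -0.078, 0.001]
ft_force: [-0.2, -0.3, 0.5]
grip_width: 0.004
grip_force: 0.0
```

```bash
python3 go.py -.085 .0 .150; python3 - <<'E'
from h import *
im=ctrl.get_image("wrist"); cv2.imwrite("pics/w3.png",im[:,:,::-1])
E
```

```text
t 7.175 reader xy mm [-115.6   70. ] z 0.1114 move cm [ 3.06  7.   -3.86] turn deg [ 0.   -0.04  0.02] F [-0.2  -0.27  0.51] w 0.003915796115943844
```

View pics/w3.png

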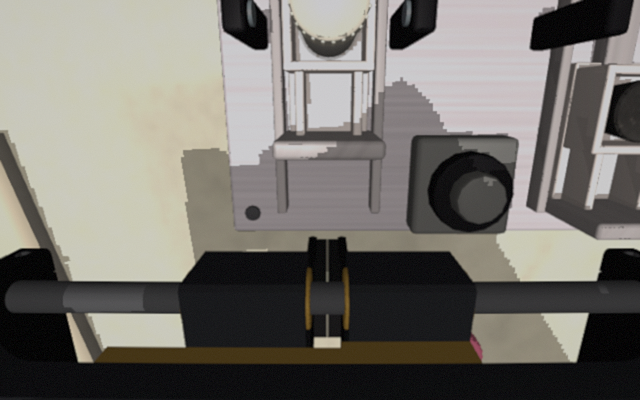

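The carriage stopped mid-way (plate at about (330,145)) and the vial is upright. I'll check the slide numerically, along with the button centre.

```bash
python3 - <<'E'
from pose import *
c=cam("wrist",ctrl.get_state())
for p,z in(((330,142),.062),((471,190),.05),((478,197),.05)): print(w2r(onz(c,[p],z)[0,:2])*1000)
E
```

```text
[-54.04869597  69.9824895 ]
[-76.83524055   6.74345239]
[-80.09089169   3.19388321]
```

drive_tool:
  motion:
    - [[0, 0, -2], [0, 0, 0], -1]
    - [[0, 0, -2], [0, 0, 0], -1]
    - [[1, 2.4, 0], [0, 0, 0], -1]
    - [[1, 2.3, 0], [0, 0, 0], -1]
    - [[1, 2.3, 0], [0, 0, 0], -1]
    - [[0, 0, 0], [0, 0, 0], -1]

```text
time: 7.98
position: [0.4936, 0.0746, 0.1511]
tool_rot: [3.14, -0.084, 0.0]
ft_force: [0.3, -0.1, 0.2]
grip_width: 0.006
grip_force: 0.0
```

```bash
python3 go.py -.085 .0 .112
```

```text
t 7.975 reader xy mm [-84.9  -1.9] z 0.1511 move cm [-0.01 -0.19  3.91] turn deg [ 0.01 -0.   -0.21] F [ 0.28 -0.07  0.21] w 0.005888586745807112
```

```bash
python3 - <<'E'
from pose import *
s=ctrl.get_state(); im=ctrl.get_image("wrist"); cv2.imwrite("pics/w4.png",im[:,:,::-1])
c=cam("wrist",s)
print(proj(c,[[*r2w((-.064,.07)),.062],[*r2w((-.056,.07)),.062],[*r2w((-.009,.07)),.08],[*r2w((-.085,0)),.05]]).round())
E
```

```text
[[195. 209.]
 [193. 194.]
 [167. 104.]
 [326. 236.]]
```

View pics/w4.png

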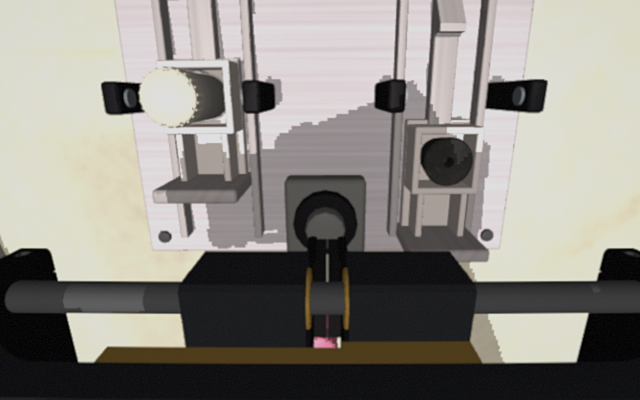

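The vial cap at (167,97) and plate at (195,200) show the same ~8-row shift as the fixed button, so the slide is about 0.036 (latched). The stopper carriage is forward at (445,160). Now pressing the button.

drive_tool:
  motion:
    - [[0.2, -0.2, 1], [0, 0, 0], -1]
    - [[0, 0, 1], [0, 0, 0], -1]
    - [[0, 0, 0.7], [0, 0, 0], -1]
    - [[0, 0, 0.4], [0, 0, 0], -1]
    - [[0, 0, 0.4], [0, 0, 0], -1]
    - [[0, 0, 0.3], [0, 0, 0], -1]
    - [[0, 0, 0], [0, 0, 0], -1]

```text
time: 8.9
position: [0.4946, 0.0788, 0.114]
tool_rot: [3.14, -0.077, -0.001]
ft_force: [-4.1, -0.1, 8.4]
grip_width: 0.005
grip_force: 4.6
```

```bash
python3 go.py -.083 .0 .112
```

```text
t 8.9 reader xy mm [-84.1   2.3] z 0.114 move cm [0.11 0.23 0.2 ] turn deg [0.03 0.05 0.03] F [-4.12 -0.12  8.41] w 0.00516211460424687
```

8.4 N at z 0.114 is well over the 4 N full-down force, so the button is bottomed. I'll hold briefly, then lift away.

drive_tool:
  motion:
    - [[0, 0, 0.1], [0, 0, 0], -1]
    - [[0, 0, 0], [0, 0, 0], -1]
    - [[0, 0, -0.5], [0, 0, 0], -1]
    - [[0, 0, -1], [0, 0, 0], -1]
    - [[0, 0, -3], [0, 0, 0], -1]
    - [[0, 0, -5], [0, 0, 0], -1]
    - [[0, 0, -5], [0, 0, 0], -1]
    - [[0, 5, -4], [0, 0, 0], -1]
    - [[0, 6, 0], [0, 0, 0], -1]
    - [[0, 6, 0], [0, 0, 0], -1]
    - [[0, 6, 0], [0, 0, 0], -1]
    - [[0, 6, 0], [0, 0, 0], -1]

```text
time: 10.4
position: [0.4804, -0.2121, 0.2969]
tool_rot: [3.139, -0.078, 0.002]
ft_force: [0.9, -0.7, -0.0]
grip_width: 0.009
grip_force: 0.0
```

```bash
python3 go.py -.085 .0 .112; python3 - <<'E'
from pose import *
im=ctrl.get_image("top")[:,:,::-1]
cv2.imwrite("pics/top2.png",cv2.resize(im[135:270,245:375],None,fx=4.4,fy=4.4,interpolation=cv2.INTER_CUBIC))
E
```

```text
t 10.4 reader xy mm [ -83.9 -288.9] z 0.2969 move cm [ -0.13 -28.92  18.46] turn deg [ 0.06 -0.09  0.02] F [ 0.86 -0.73 -0.01] w 0.009167042034436322
```

View pics/top2.png

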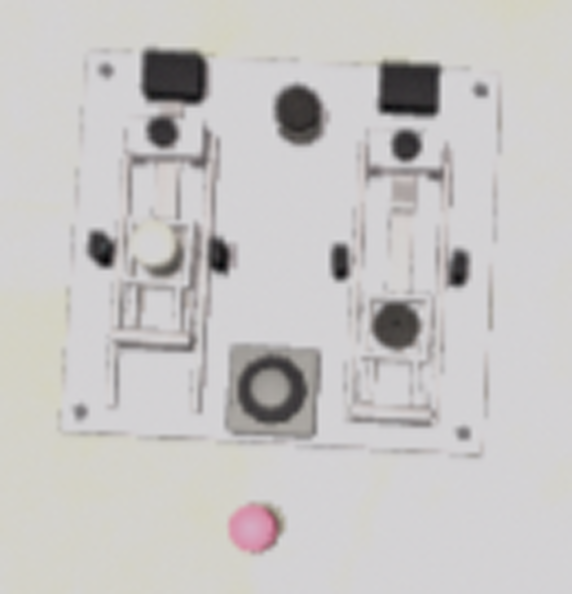

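Final top view: the vial's carriage sits mid-way (plate moved from row 408 to 340 in the crop, about 37 mm), the vial is between the posts at (157,247), and everything else is unmoved. Handing in.

```bash
python3 -c "
from bench import ctrl
print(ctrl.close_job())"
```

```text
the job is handed in; nothing more can be done
None
```

The job is handed in: I pushed the left (vial) carriage back to about 57 mm and let it go; it measured about 37 mm afterwards, which is its latched position. I then pressed the start button to its stop and released it, and the last top view showed nothing else in or near the reader had moved; the hand-in returned no verdict.

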